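Fill the tilt-out tea drawer, one ball per well

ROBOT

A 6-joint arm with a two-finger parallel gripper is mounted at the origin on the work surface. World frame = base frame: x ahead of the robot, y to its left, z up, the work surface at z = 0. Lengths are in mm, angles in rad, forces in N, time in s.
With the tool pointing down it reaches from about 275 to 825 mm from the base axis. Payload 5.2 kg.
Tool frame: the origin (TCP) lies at the very end of the fingers, on their centre line; the grasp point (between the pads) lies 19 mm behind it; z points along the fingers, y is the direction in which the jaws open and shut (so a half turn about z gives the same grasp; the last joint's range is limited). The gripper opens to 93 mm and grips with 3 to 60 N. Pads are 15 mm wide; open, the fingers measure 128 mm over their backs; the gripper's body (75 mm by 188 mm) begins 65 mm behind the grasp point.
Start: joints at [-1.525, 0.259, 1.535, -0, 1.348, -0.203], TCP at [135.454, -533.064, 218.653] pointing down, gripper open.
Joint ranges: [-3.14, 3.14], [-0.91, 2.08], [0.19, 2.58], [-1.22, 4.36], [0.22, 2.71], [-3.12, 3.12]. Speed limits (rad/s): [2.57, 2.57, 3.14, 3.14, 3.14, 3.14].

INTERFACE

Orientations are given as [roll, pitch, yaw] about the fixed x, y, z axes, in that order (R = Rz(yaw) Ry(pitch) Rx(roll)).
In Python, from bench import robot gives the robot as it stands. The module is installed in compiled form; this text tells all that it offers. Calls block until the motion is done:
- robot.move_ptp(position, orientation): joint-space move of the TCP to a pose.
- robot.move_linear(position, ori=None, speed=150, f_stop=None): straight line of the TCP; ori=None keeps the orientation; speed is the mean speed in mm/s. With f_stop (N) it stops when the force on the tool has changed by that much, and returns True; else False.
- robot.move_j(angles): joint-space move.
- robot.move_gripper(opening): opening from 0.0 (shut) to 1.0 (fully open); the grip force is fixed at half the most; returns when the fingers have stopped.
- robot.sleep(seconds).
- robot.inverse_kinematics(position, orientation): joint angles nearest the present ones, or None.
- robot.get_image(name): name is "scene" or "side" or "wrist"; returns a dict with "img" (420x560x3 uint8, blue, green, red), "fovy" (degrees; the focal length in pixels is half the picture's height over the tangent of half this angle, whatever the lens; pixels are square), "cx", "cy" (the principal point, pixels), "k1" (the pictures are not rectified: a ray, as slopes to the right and down, at radius r is drawn at 1 + k1 r^2 times it, then the intrinsics apply), "eye" and "orientation" of the camera in the world. Camera axes: x right, y down, z forward; pixel columns grow to the right and rows downward; lengths in mm; the calibration is good to about 2 mm. A picture is of the moment at which its call begins. There is no depth.
A pose or a line that the arm cannot do raises robot.MotionError and nothing moves.
- robot.hand_in(): hands the job in, once; it reports no verdict.
Readings, each from a call of its own:
- robot.current_t(): time.
- robot.current_qpos(): joint angles.
- robot.current_joint_vel(): joint speeds.
- robot.current_joint_efforts(): joint torques, N m.
- robot.current_tcp_pos(): TCP position.
- robot.current_eef_rot(): TCP orientation.
- robot.current_contact_force(): force on the tool from outside, world axes, zero at the start.
- robot.current_ft_torque(): the same for the moment, N m.
- robot.current_gripper_width(): opening from 0.0 (shut) to 1.0 (fully open).
Only numpy, scipy, OpenCV 4.12 (cv2) and the standard library are available. Lean on these libraries where they do the work, as an engineer would, in place of code of your own. Each camera call takes 0.05 s, during which the arm holds its last target. There are 200 camera calls.

TASK

Tip the ivory drawer of the tea stand fully out by its steel knob and fill it from the loose tray, one tea ball to each of its four wells; lower each ball into its well rather than dropping it, and let none fall on the dresser. Then, with every well filled, tip the drawer fully shut again with all four balls still in their wells. Leave the kettle, the caddy and the two mugs standing where they are.

Things in the scene. Friction and masses are not known exactly. Their poses are not given: they have to be found in the camera images.
- stand: Fixed tea stand: two round brown wicker-look tiers, 340 mm across, with a tilt-out ivory drawer between. Origin on the dresser, in the plane of the shut drawer's front, mid-width; +x into the stand, z up. Lower rim top z = 20 mm; tiers centred at x = 165 mm. Ivory cheeks beside the drawer (y = +-126 mm): z to 90 mm where x is over 15 mm, 34 mm in front of that. Steel posts at x = 80, y = +-136 mm.
- upper_tier (a point): Centre of the upper tier's floor, 163 mm above the dresser. The tier is 340 mm across, its underside 157 mm and its rim top 191 mm above the dresser. Its edge comes 5 mm in front of the stand's origin, over the back of the tipped-out wells, and stops a hand held upright over them: reach in under it with the tool leaning as the tipped wells do, fingers down and into the stand.
- drawer (a joint): Tilt of the drawer about its lower front edge, rad: 0 fully shut (wells upright), growing as its top comes out, 0.60 fully out at the stop. Starts shut or slightly ajar. The hinge is stiff (0.22 N m, about 4 N at the knob) and stays where left. Drawer 240 mm wide; front plate 6 mm thick, 78 mm tall above the hinge, 18 mm above the dark well plate behind it.
- drawer_hinge (a point): Middle of the drawer's hinge line, at the inner face of its front plate, 24 mm above the dresser. The hinge runs along this y axis (same as the stand's y). Axes tilt with the drawer: x into the drawer, z up along the front plate.
- drawer_knob (a point): Centre of the head of the steel drawer knob: head 28 mm in diameter, 16 mm thick, its axis square to the drawer front, on a 12 mm neck, 35 mm out from the front plate. In the drawer's axes it lies 41 mm in front of the hinge (-x) and 55 mm above it. It can be pinched from both sides along y, and turns between the pads as the drawer tips. Axes tilt with the drawer.
- well1 (a point): Well 1 of 4, counted from the stand's -y side, in one row along y, 54 mm apart; round, 38 mm in diameter, 13 mm deep. The point is the seat of a ball's centre: 15 mm above the well's floor, 2 mm above the plate's top, in the drawer's axes 30 mm behind (+x) and 62 mm above the hinge. z points out of the well. With the drawer out, a ball rests about 4 mm nearer the front.
- well2 (a point): Well 2 of 4, counted from the stand's -y side, in one row along y, 54 mm apart; round, 38 mm in diameter, 13 mm deep. The point is the seat of a ball's centre: 15 mm above the well's floor, 2 mm above the plate's top, in the drawer's axes 30 mm behind (+x) and 62 mm above the hinge. z points out of the well. With the drawer out, a ball rests about 4 mm nearer the front.
- well3 (a point): Well 3 of 4, counted from the stand's -y side, in one row along y, 54 mm apart; round, 38 mm in diameter, 13 mm deep. The point is the seat of a ball's centre: 15 mm above the well's floor, 2 mm above the plate's top, in the drawer's axes 30 mm behind (+x) and 62 mm above the hinge. z points out of the well. With the drawer out, a ball rests about 4 mm nearer the front.
- well4 (a point): Well 4 of 4, counted from the stand's -y side, in one row along y, 54 mm apart; round, 38 mm in diameter, 13 mm deep. The point is the seat of a ball's centre: 15 mm above the well's floor, 2 mm above the plate's top, in the drawer's axes 30 mm behind (+x) and 62 mm above the hinge. z points out of the well. With the drawer out, a ball rests about 4 mm nearer the front.
- tray: Fixed loose round tray, wicker-look brown plastic, 240 mm across: flat floor 6 mm above the dresser, rim top 16 mm above the dresser. Origin under its centre on the dresser.
- ball1: Wrapped pressed-tea ball: red sphere 30 mm in diameter with a small round yellow seal, about 14 g, at first lying on the tray's floor at least 60 mm from the next one (centre to centre). It can roll. Origin at its centre.
- ball2: Wrapped pressed-tea ball: red sphere 30 mm in diameter with a small round yellow seal, about 14 g, at first lying on the tray's floor at least 60 mm from the next one (centre to centre). It can roll. Origin at its centre.
- ball3: Wrapped pressed-tea ball: red sphere 30 mm in diameter with a small round yellow seal, about 14 g, at first lying on the tray's floor at least 60 mm from the next one (centre to centre). It can roll. Origin at its centre.
- ball4: Wrapped pressed-tea ball: red sphere 30 mm in diameter with a small round yellow seal, about 14 g, at first lying on the tray's floor at least 60 mm from the next one (centre to centre). It can roll. Origin at its centre.
- kettle: White ceramic kettle on its grey power base, 140 mm across (spout and handle to 210 mm) and 162 mm tall, on the upper tier: leave it. Origin under its centre.
- caddy: Round steel caddy with a spring clip lid, 85 mm across and 109 mm tall, on the upper tier: leave it. Origin under its centre.
- mug1: Brown mug, 82 mm across and 92 mm tall, handle at its +y, on the dresser beyond the loose tray: leave it. Origin under its centre.
- mug2: The second, like brown mug, beside the first: leave it. Origin under its centre.
Not all that is in view belongs to the job. What is shaped like the ball4 but purple or turquoise is not meant.

How it is judged (in metres and radians):
On the way, in this order (a step that is already met when the one before it is completed fails the run):
1. the drawer is tipped fully out (value of joint drawer above 0.54 rad), for 0.2 s.
2. with the drawer still out, each of the four wells holds one ball, let go and at rest (value of joint drawer above 0.4 rad and distance between any of ball1, ball2, ball3, ball4 and well1 below 0.009 m and distance between any of ball1, ball2, ball3, ball4 and well2 below 0.009 m and distance between any of ball1, ball2, ball3, ball4 and well3 below 0.009 m and distance between any of ball1, ball2, ball3, ball4 and well4 below 0.009 m and linear speed of each of ball1, ball2, ball3, ball4 below 0.03 m/s and contact force between the fingers and ball1 below 0.05 N and contact force between the fingers and ball2 below 0.05 N and contact force between the fingers and ball3 below 0.05 N and contact force between the fingers and ball4 below 0.05 N), for 0.2 s.
At the end, for the whole second after the job is handed in: The drawer is fully shut (within 0.05 rad) and still, and each of its four wells holds one ball, its centre within 9 mm of the seat, at rest (value of joint drawer below 0.05 rad and distance between any of ball1, ball2, ball3, ball4 and well1 below 0.009 m and distance between any of ball1, ball2, ball3, ball4 and well2 below 0.009 m and distance between any of ball1, ball2, ball3, ball4 and well3 below 0.009 m and distance between any of ball1, ball2, ball3, ball4 and well4 below 0.009 m and linear speed of each of ball1, ball2, ball3, ball4 below 0.03 m/s and velocity of joint drawer between -0.05 and 0.05 rad/s); the robot touches nothing.
It fails at once if a ball is dropped: out of the fingers and moving faster than 0.75 m/s (a fall of about 30 mm) ((contact force between the fingers and ball1 below 0.02 N and linear speed of ball1 above 0.75 m/s) or (contact force between the fingers and ball2 below 0.02 N and linear speed of ball2 above 0.75 m/s) or (contact force between the fingers and ball3 below 0.02 N and linear speed of ball3 above 0.75 m/s) or (contact force between the fingers and ball4 below 0.02 N and linear speed of ball4 above 0.75 m/s)).
It fails at once if a ball falls on the dresser (height (world z) of any of ball1, ball2, ball3, ball4 below 0.018 m).
It fails at once if the kettle, the caddy or a mug is shifted by more than 20 mm or tipped (distance of any of kettle, caddy, mug1, mug2 from where it was at the start of the episode above 0.02 m or angle between any of kettle, caddy, mug1, mug2's own z axis and vertical above 0.3 rad).
It also fails if it takes over 72 s, if anything falls off the work surface, if the arm or the gripper's body presses on something with over 40 N, if the wrist force passes 120 N, or if a joint passes its speed limit or range.

## Working session

There is one attempt and no reset: what is moved stays moved. The work goes in short steps, each a Python script; the robot and the scene stay as the last script left them, time stands still between calls to the robot, and variables do not carry over. Pictures are saved under pics/ and viewed, about 8 in all and at most 12, crops included, and the job is handed in when it is done.

```bash
mkdir -p pics
cat > h.py <<'E'
import numpy as np, cv2
from bench import robot
from scipy.spatial.transform import Rotation as R
def cam(d):
    f=d["img"].shape[0]/2/np.tan(np.radians(d["fovy"])/2)
    o=np.array(d["orientation"],float)
    M=o if o.shape==(3,3) else R.from_euler('xyz',o).as_matrix()
    return f,M,np.array(d["eye"],float)
def proj(d,P):
    f,M,e=cam(d); p=(np.atleast_2d(P)-e)@M; s=p[:,:2]/p[:,2:]
    s=s*(1+d["k1"]*(s**2).sum(1,keepdims=True)); return s*f+[d["cx"],d["cy"]]
def ray(d,px):
    f,M,e=cam(d); s0=(np.array(px,float)-[d["cx"],d["cy"]])/f; s=s0.copy()
    for _ in range(20): s=s0/(1+d["k1"]*(s@s))
    v=M@np.r_[s,1]; return e,v/np.linalg.norm(v)
def atz(d,px,z):
    e,v=ray(d,px); return e+v*(z-e[2])/v[2]
def reds(d,amin=15):
    h=cv2.cvtColor(d["img"],cv2.COLOR_BGR2HSV)
    m=((h[...,0]<8)|(h[...,0]>172))&(h[...,1]>130)&(h[...,2]>60)
    n,l,s,c=cv2.connectedComponentsWithStats(m.astype(np.uint8))
    return [(s[i,4],s[i,:4],c[i]) for i in range(1,n) if s[i,4]>=amin]
E
python3 - <<'E'
from h import *
for n in("scene","side","wrist"):
    d=robot.get_image(n); cv2.imwrite(f"pics/{n}0.png",d["img"])
    print(n,{k:d[k] for k in d if k!="img"})
    for a,b,c in reds(d): print(a,b,c.round(1),atz(d,c,21).round(0))
E
```

```text
scene {'fovy': 57.27449026738154, 'cx': 276.15188479150413, 'cy': 210.77790092661974, 'k1': -0.009920408585069963, 'eye': array([960.65573728, 441.59662247, 721.40507854]), 'orientation': array([-2.43687938,  0.01282526,  2.34848583])}
1359 [192  37  63  31] [223.6  51.7] [ 126. -667.   21.]
116 [331 212  13  12] [337.1 217.9] [459. 136.  21.]
125 [312 230  13  13] [318.  236.3] [531. 138.  21.]
127 [362 230  13  14] [368.1 236.7] [453. 220.  21.]
143 [338 252  14  14] [344.3 258.9] [538. 219.  21.]
side {'fovy': 51.82353648974003, 'cx': 281.510937781914, 'cy': 210.82409351393292, 'k1': 0.03376003170264881, 'eye': array([125.81400787, 775.28943067, 620.68362423]), 'orientation': array([-2.10649559, -0.02510675, -2.54456662])}
1240 [506 165  54  34] [534.  179.9] [ 149. -703.   21.]
132 [280 264  13  13] [285.8 270.5] [529. 139.  21.]
141 [308 275  14  14] [314.2 282.2] [458. 136.  21.]
149 [255 282  14  14] [261.5 289.1] [536. 219.  21.]
169 [288 299  15  15] [295.1 306.3] [452. 221.  21.]
wrist {'fovy': 69.48011208005182, 'cx': 279.8023295978074, 'cy': 208.1724701799086, 'k1': -0.008476131253651348, 'eye': array([ 200.58378664, -515.19835582,  384.14490737]), 'orientation': array([ 2.89749374e+00,  2.13338148e-03, -1.32175015e+00])}
18899 [275 122 189 158] [372.3 198.7] [ 152. -644.   21.]
```

View pics/scene0.png

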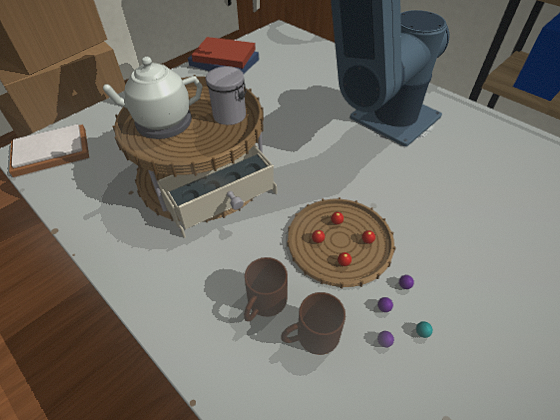

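View pics/side0.png

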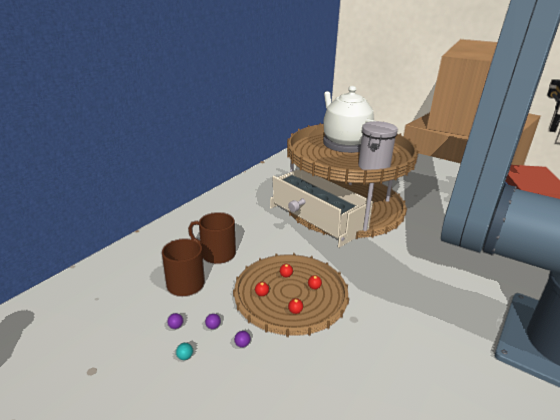

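The red balls are at scene pixels (337,218), (318,236), (368,237), (344,259). Both views agree on their positions to within 3 mm. Possible mix-ups are the purple balls at (406,282), (386,304), (386,339), the turquoise one at (424,329), and the red book at (224,52). None of these lie on the tray. Next I'll take a close crop of the stand and the tray.

Run:
```python
import cv2,numpy as np
a=cv2.imread("pics/scene0.png")[80:245,110:400];b=cv2.imread("pics/side0.png")[120:330,225:425]
a=cv2.resize(a[:,:],None,fx=2.75,fy=2.75,interpolation=cv2.INTER_CUBIC)[:, :]
# stand only, x4
s=cv2.imread("pics/scene0.png");t=cv2.imread("pics/side0.png")
A=cv2.resize(s[140:240,130:290],None,fx=4,fy=4,interpolation=cv2.INTER_CUBIC)[:300*2]
B=cv2.resize(t[165:245,255:415],None,fx=4,fy=4,interpolation=cv2.INTER_CUBIC)
A=A[:400];out=np.vstack([A[:300+100],B])
print(out.shape)
out=cv2.resize(out,None,fx=.83,fy=.83); 
cv2.imwrite("pics/crop1.png",out); print(out.shape)
```

```text
(720, 640, 3)
(598, 531, 3)
```

View pics/crop1.png

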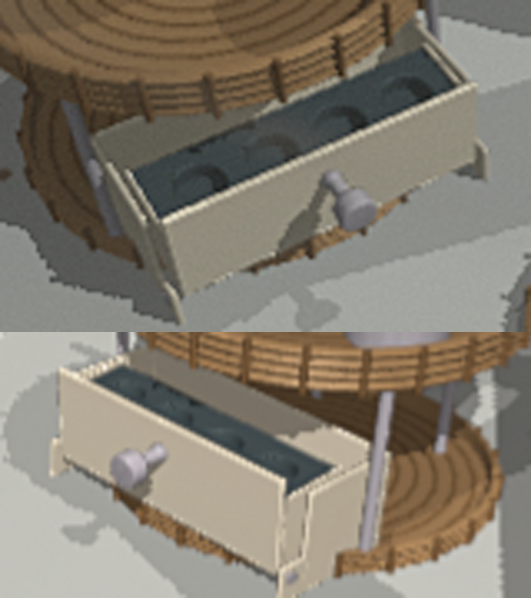

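```bash
cat > fit.py <<'E'
from h import *
from scipy.optimize import least_squares
def T(p):  # hx,hy,yaw,theta -> world func; tilt out = top moves to -x
    hx,hy,yw,th=p
    Rz=R.from_euler('z',yw); Ry=R.from_euler('y',-th)
    return lambda P: Rz.apply(Ry.apply(np.atleast_2d(P)))+[hx,hy,24]
E
python3 - <<'E'
from fit import *
L=np.array([[-6,120,78],[-6,-120,78],[-6,120,0],[-6,-120,0],[-41,0,55]],float)
px={"scene":[(179.1,206),(272.8,166.5),(185.1,228),(273.4,186.7),(237.2,203)],
    "side":[(273.4,177),(339.6,211.7),(273.4,200),(339.6,236.7),(293.6,206.3)]}
ds={n:robot.get_image(n) for n in px}
w=np.array([1,1,.3,.3,1])[:,None]
f=lambda p:np.concatenate([((proj(ds[n],T(p)(L))-px[n])*w).ravel() for n in px])
best=min((least_squares(f,[450,-80,y,.1],x_scale=[50,50,.3,.1],loss='soft_l1') for y in np.arange(-3,3.2,.7)),key=lambda r:r.cost)
p=best.x;print(p.round(3),best.cost);print(f(p).reshape(2,-1,2).round(1))
print("knob",T(p)([-41,0,55]).round(1))
# balls by two-view least squares
bs=[]
A=[c for a,b,c in reds(ds["scene"]) if a<300];B=[c for a,b,c in reds(ds["side"]) if a<300]
for c in A:
    q=atz(ds["scene"],c,21); k=min(B,key=lambda k:np.linalg.norm(atz(ds["side"],k,21)-q))
    q2=atz(ds["side"],k,21); bs.append(((q+q2)/2)[:2]); print(q.round(1),q2.round(1))
np.save("balls.npy",bs); np.save("p0.npy",p)
o=p[:2]-R.from_euler('z',p[2]).apply([6,0,0])[:2]
print("origin",o,"tier centre",T([*p[:3],0])([159,0,139]).round())
for n in px:
    im=ds[n]["img"].copy()
    a=np.linspace(0,2*np.pi,200)
    pts=[]
    for zz in(191,157): pts.append(T([*p[:3],0])(np.c_[159+170*np.cos(a),170*np.sin(a),0*a+zz-24]))
    for y in(-81,-27,27,81): pts.append(T(p)(np.c_[30+19*np.cos(a),y+19*np.sin(a),0*a+60]))
    pts.append(T(p)(L))
    for q in proj(ds[n],np.vstack(pts)): cv2.circle(im,tuple(int(v) for v in q.round()),0,(0,255,0),-1)
    c=im[60:240,100:290] if n=="scene" else im[110:250,255:425]
    cv2.imwrite(f"pics/o_{n}.png",cv2.resize(c,(400,400*c.shape[0]//c.shape[1]),interpolation=cv2.INTER_NEAREST))
a=cv2.imread("pics/o_scene.png");b=cv2.imread("pics/o_side.png");h=max(len(a),len(b))
cv2.imwrite("pics/o.png",np.hstack([cv2.copyMakeBorder(x,0,h-len(x),0,0,0) for x in(a,b)]))
E
```

```text
[ 6.07972e+02 -7.58170e+01 -1.81500e+00  9.20000e-02] 2.2686306682627437
[[[-0.2  1. ]
  [ 1.6 -0.5]
  [-0.2 -0.3]
  [ 0.   0.1]
  [-0.6 -0.5]]

 [[-0.4 -0.2]
  [-0.1  0.1]
  [ 0.3  0.3]
  [-0.3  0.4]
  [ 0.5 -0.2]]]
knob [[619.1 -31.3  75. ]]
[458.8 135.9  21. ] [457.7 136.   21. ]
[530.9 138.4  21. ] [529.  138.7  21. ]
[453.1 220.5  21. ] [451.5 221.3  21. ]
[537.6 218.7  21. ] [535.8 219.4  21. ]
origin [609.42407946 -69.99574241] tier centre [[ 569. -230.  163.]]
```

View pics/o.png

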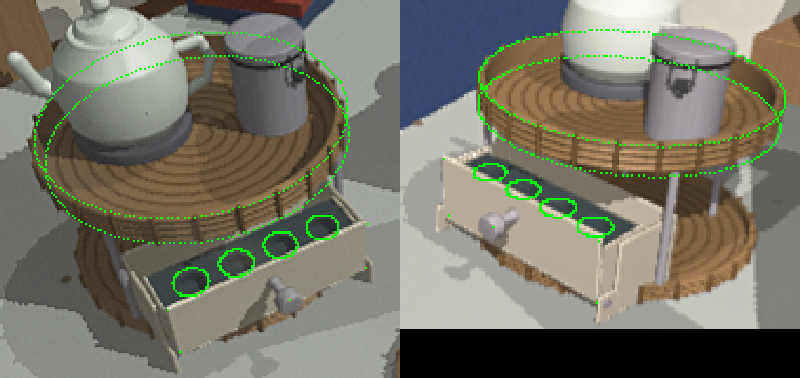

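Overlay check: the wells and the tier line up with the fitted pose. The drawer is ajar at about 0.09 rad. Next I'll locate the mugs and check that the arm can reach the planned poses.

```bash
cat >> fit.py <<'E'
p=np.load("p0.npy")
def pose(Pl,th,lean,beyond,back=0,flip=1,dw=(0,0,0)):
    """grip centre at drawer-local point Pl, TCP 'beyond' mm past it along the tool axis"""
    W=R.from_euler('z',p[2]); c=T([*p[:3],th])(Pl)[0]+W.apply(dw)
    z=W.apply([np.sin(lean),0,-np.cos(lean)]); y=W.apply([0,flip,0]); x=np.cross(y,z)
    return c+z*(beyond-back), R.from_matrix(np.c_[x,y,z]).as_euler('xyz')
KN=[-41,0,55]
WELL=lambda i:[30,-81+54*i,62]
E
python3 - <<'E'
from fit import *
d=robot.get_image("scene");s=robot.get_image("side")
for n,q,zz in(("mug1 rim",(266,271),92),("mug2 rim",(322,308),92)): print(n,atz(d,q,zz).round())
for n,q,zz in(("mugA rim",(217,222),92),("mugB rim",(183,251),92)): print(n,atz(s,q,zz).round())
print("kettle",atz(d,(160,125),170).round(),"caddy",atz(d,(228,118),163).round())
def t(n,a):
    q=robot.inverse_kinematics(list(a[0]),list(a[1])); print(n,np.round(a[0]),None if q is None else np.round(q,2))
for fl in(1,-1):
  for th in(.09,.6):
    for le in (.3,.6): t(("knob",fl,th,le),pose(KN,th,le,14,0,fl))
  for i in range(4):
    for b in (0,70): t(("well",fl,i,b),pose(WELL(i),.6,.6,15,b,fl))
b=np.load("balls.npy"); print(b)
r=robot.current_eef_rot(); print("rot",r)
W=R.from_euler('xyz',r).as_matrix(); print("cam offset in tool",(W.T@(np.array([200.58,-515.2,384.14])-robot.current_tcp_pos())).round())
for x in b:
  for yw in (-1.8,-.2,1.3): t(("ball",yw),([*x,13],[np.pi,0,yw]))
E
```

```text
mug1 rim [705. 152.  92.]
mug2 rim [689. 277.  92.]
mugA rim [706. 160.  92.]
mugB rim [687. 285.  92.]
kettle [ 632. -273.  170.] caddy [ 499. -186.  163.]
('knob', 1, 0.09, 0.3) [618. -35.  62.] [-0.06  0.58  1.49 -0.32  1.15  0.33]
('knob', 1, 0.09, 0.6) [617. -39.  64.] [ 0.08  0.69  1.41 -0.59  1.3   0.56]
('knob', 1, 0.6, 0.3) [623. -17.  33.] [-0.03  0.62  1.49 -0.33  1.11  0.37]
('knob', 1, 0.6, 0.6) [622. -21.  35.] [ 0.1   0.74  1.4  -0.59  1.29  0.6 ]
('well', 1, 0, 0) [530. -54.  80.] [ 0.06  0.54  1.65 -0.61  1.22  0.6 ]
('well', 1, 0, 70) [539. -16. 138.] [ 0.12  0.5   1.55 -0.57  1.37  0.56]
('well', 1, 1, 0) [582. -68.  80.] [ 0.04  0.61  1.52 -0.61  1.26  0.54]
('well', 1, 1, 70) [592. -29. 138.] [ 0.09  0.58  1.42 -0.57  1.4   0.51]
('well', 1, 2, 0) [635. -81.  80.] [ 0.01  0.69  1.37 -0.6   1.31  0.49]
('well', 1, 2, 70) [644. -42. 138.] [ 0.07  0.65  1.27 -0.57  1.44  0.45]
('well', 1, 3, 0) [687. -94.  80.] [-0.    0.76  1.22 -0.59  1.36  0.43]
('well', 1, 3, 70) [697. -55. 138.] [ 0.05  0.74  1.11 -0.57  1.5   0.4 ]
('knob', -1, 0.09, 0.3) [618. -35.  62.] [-0.
[... 1210 characters left out ...]
.83]
('ball', 1.3) [458. 136.  13.] [ 0.05  0.38  1.95 -0.    0.81  0.33]
('ball', -1.8) [530. 139.  13.] [ 0.05  0.48  1.78 -0.    0.88 -2.86]
('ball', -0.2) [530. 139.  13.] [ 0.05  0.48  1.78 -0.    0.88  1.82]
('ball', 1.3) [530. 139.  13.] [ 0.05  0.48  1.78 -0.    0.88  0.32]
('ball', -1.8) [452. 221.  13.] [ 0.23  0.42  1.89 -0.    0.83 -2.68]
('ball', -0.2) [452. 221.  13.] [ 0.23  0.42  1.89 -0.    0.83  2.  ]
('ball', 1.3) [452. 221.  13.] [ 0.23  0.42  1.89 -0.    0.83  0.5 ]
('ball', -1.8) [537. 219.  13.] [ 0.2   0.52  1.7   0.    0.92 -2.72]
('ball', -0.2) [537. 219.  13.] [ 0.2   0.52  1.7  -0.    0.92  1.97]
('ball', 1.3) [537. 219.  13.] [ 0.2   0.52  1.7  -0.    0.92  0.47]
```

Run:
```python
from fit import *
LE=.5
c=robot.current_tcp_pos(); t0=robot.current_t()
robot.move_linear([c[0],c[1],470],speed=300)
hi=pose(KN,.09,LE,14,0)[1]
robot.move_ptp([560,90,420],hi)
robot.move_gripper(.7)
robot.move_ptp(*[list(v) for v in pose(KN,p[3],LE,14,80)])
a=pose(KN,p[3],LE,14)
print("approach hit",robot.move_linear(list(a[0]),list(a[1]),120,f_stop=10))
robot.move_gripper(0); print("w",robot.current_gripper_width()*93,robot.current_contact_force(),robot.current_t()-t0)
for th in np.r_[np.linspace(p[3],.56,6)[1:],.60,.63]:
    a=pose(KN,th,LE,14); st=robot.move_linear(list(a[0]),list(a[1]),70,f_stop=25)
    print(round(th,2),st,np.round(robot.current_contact_force(),1),np.round(robot.current_tcp_pos()-a[0],1))
    if st: break
print(robot.current_t()-t0)
s=[robot.get_image(n) for n in("scene","side")]
cv2.imwrite("pics/s2.png",cv2.resize(np.hstack([s[0]["img"][60:280,100:380],s[1]["img"][100:320,230:450]]),None,fx=1.6,fy=1.6))
```

```text
approach hit False
w 27.052193848083387 [ 3.88692228 -1.26507346 -1.10548231] 7.050000000000001
0.19 False [ 4.  -2.3  2.4] [ 0.8 -0.2  0.5]
0.28 False [ 4.2 -1.4  3.1] [0.8 0.2 0.4]
0.37 False [5.4 0.8 2.9] [0.8 0.6 0.2]
0.47 False [5.5 3.  2.9] [0.8 0.8 0.1]
0.56 False [5.7 2.5 2.2] [ 0.8  1.  -0.1]
0.6 False [3.7 3.  3.6] [0.8 1.  0.2]
0.63 False [3.9 2.8 5.6] [0.8 1.  0.3]
8.8
```

View pics/s2.png

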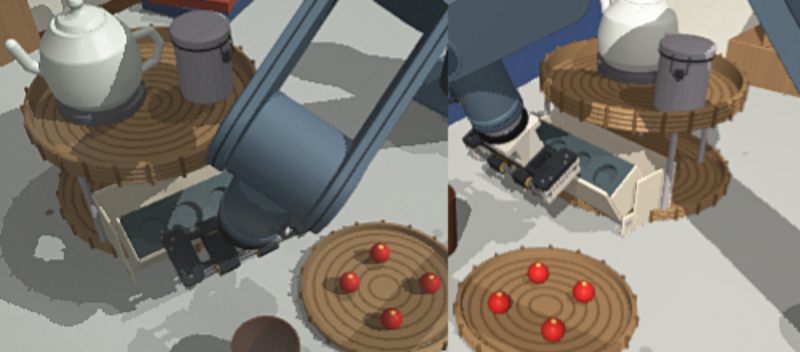

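The drawer has tipped out and all four balls are undisturbed on the tray. I'll pull until it hits the stop, let go, and refit the drawer pose from new pictures.

Run:
```python
from fit import *
LE=.5
for th in (.66,.69):
    a=pose(KN,th,LE,14); st=robot.move_linear(list(a[0]),list(a[1]),50,f_stop=12)
    print(round(th,2),st,np.round(robot.current_contact_force(),1),np.round(robot.current_tcp_pos()-a[0],1))
    if st: break
robot.move_gripper(.7)
a=pose(KN,.63,LE,14,90); robot.move_linear(list(a[0]),list(a[1]),250)
b=np.load("balls.npy")[0]
ori=[np.pi,0,p[2]+np.pi]
x=R.from_euler('z',p[2]).apply([0,1,0])
robot.move_ptp([b[0],b[1],90],[np.pi,0,np.arctan2(x[1],x[0])+np.pi/2])
print(robot.current_qpos(),robot.current_t())
s=[robot.get_image(n) for n in("scene","side")]
for i,d in enumerate(s): print([(c.round(1)) for a_,_,c in reds(d) if a_<300])
cv2.imwrite("pics/scene3.png",s[0]["img"]);cv2.imwrite("pics/side3.png",s[1]["img"])
A=cv2.resize(s[0]["img"][140:240,130:290],None,fx=3.32,fy=3.32,interpolation=cv2.INTER_CUBIC)
B=cv2.resize(s[1]["img"][165:245,255:415],None,fx=3.32,fy=3.32,interpolation=cv2.INTER_CUBIC)
cv2.imwrite("pics/crop3.png",np.vstack([A,B]))
```

```text
0.66 False [ 3.2  2.8 11.4] [0.7 0.6 1.5]
0.69 False [-1.4  4.3 19.1] [0.6 0.1 3.4]
[ 5.36961482e-02  2.64956747e-01  1.87692848e+00 -1.41654322e-03
  9.99653719e-01  2.99527933e-01] 11.9083
[array([337.1, 217.9]), array([318. , 236.3]), array([368.3, 236.8]), array([344.4, 259. ])]
[array([285.8, 270.5]), array([314.3, 282.3]), array([261.5, 289. ]), array([295.1, 306.3])]
```

View pics/crop3.png

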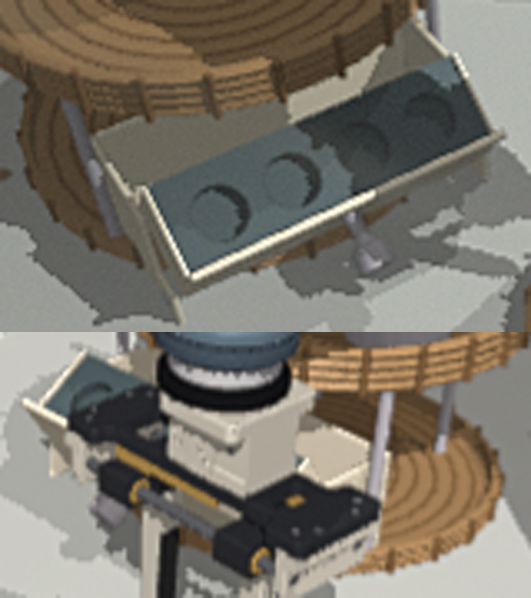

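Run:
```python
from fit import *
L0=np.array([[-6,120,78],[-6,-120,78],[-41,0,55]],float)
P0={"scene":[(179.1,206),(272.8,166.5),(237.2,203)],"side":[(273.4,177),(339.6,211.7),(293.6,206.3)]}
g=lambda x,y:(x/3.32+130,y/3.32+140)
L1=np.array([[-6,120,78],[-6,-120,78],[-41,0,55]]+[[30,y,60] for y in(81,27,-27,-81)],float)
Q=np.array([g(191,278),g(503,137),g(371,255),g(220,213),g(292,181),g(361,150),g(429,117)])
ds={n:robot.get_image(n) for n in P0}
def f(v):
    r=[(proj(ds[n],T(v[:4])(L0))-P0[n]).ravel() for n in P0]
    r.append((proj(ds["scene"],T([*v[:3],v[4]])(L1))-Q).ravel())
    r.append([proj(ds["side"],T([*v[:3],v[4]])([-6,120,78]))[0]-[25/3.32+255,71/3.32+165]][0])
    return np.concatenate(r)
r=least_squares(f,[*p,.6],x_scale=[50,50,.3,.1,.1],loss='soft_l1'); print(r.x.round(3),r.cost); print(f(r.x).reshape(-1,2).round(1).tolist())
np.save("p1.npy",r.x)
```

```text
[ 6.08797e+02 -7.62940e+01 -1.81000e+00  9.50000e-02  6.40000e-01] 5.099066848607639
[[-0.5, 1.3], [1.2, -0.5], [-0.9, -0.4], [-0.7, -0.3], [-0.2, -0.1], [0.4, -0.3], [-0.3, 0.6], [1.1, -0.1], [-0.1, 0.3], [-0.4, -1.2], [0.0, -1.2], [0.4, -1.1], [0.3, -0.0], [-0.7, 0.4]]
```

```bash
cat >> fit.py <<'E'
import os
if os.path.exists("p1.npy"): p=np.load("p1.npy")[:4]
TH=.61
YW=np.arctan2(*R.from_euler('z',p[2]).apply([0,1,0])[[1,0]])+np.pi/2
def pick_place(b,i):
    robot.move_gripper(.52)
    o=[np.pi,0,YW]
    robot.move_ptp([*b,60],o)
    robot.move_linear([*b,14],o,120)
    robot.move_gripper(0); w=robot.current_gripper_width()*93
    robot.move_linear([*b,110],o,300)
    if not 24<w<34: print("bad grasp",w); return False
    pre,of=[list(v) for v in pose([31,WELL(i)[1],62],TH,.6,0,70)]
    robot.move_ptp(pre,of)
    w2=robot.current_gripper_width()*93
    robot.move_linear(list(pose([31,WELL(i)[1],62],TH,.6,0,15)[0]),of,150)
    h=robot.move_linear(list(pose([31,WELL(i)[1],62],TH,.6,0,0)[0]),of,40,f_stop=8)
    F=robot.current_contact_force()
    robot.move_gripper(.40)
    robot.sleep(.15)
    robot.move_linear(pre,of,200)
    print("w",round(w,1),round(w2,1),"hit",h,np.round(F,1),"t",round(robot.current_t(),1)); return True
E
python3 - <<'E'
from fit import *
B=np.load("balls.npy")
pick_place(B[0],0)
d=robot.get_image("wrist"); cv2.imwrite("pics/w4.png",d["img"])
print(proj(d,[T([*p[:3],TH])(WELL(0))[0],T([*p[:3],TH])(WELL(1))[0]]).round(),[(a,c.round()) for a,_,c in reds(d)])
E
```

```text
w 28.9 28.4 hit False [0.  0.2 0.3] t 17.2
[[280. 218.]
 [346. 218.]] [(np.int32(1011), array([279., 211.]))]
```

View pics/w4.png

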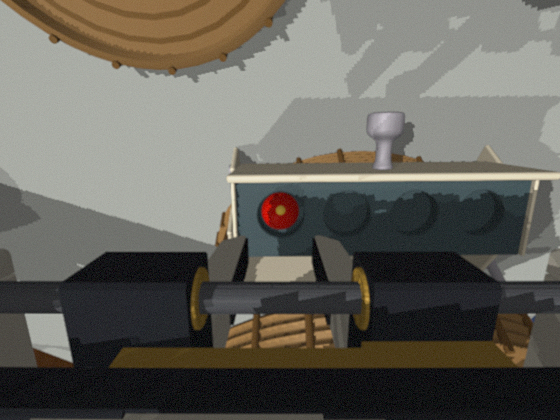

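The first ball is in well 1, at (279,211) in the wrist picture. Wells 2 to 4 show as empty at (347,212), (415,212) and (480,212). The pose model agrees, so I'll place the rest with a check after each.

Run:
```python
from fit import *
B=np.load("balls.npy")
for k in(1,2,3):
    if not pick_place(B[k],k): break
    d=robot.get_image("wrist")
    e=proj(d,[T([*p[:3],TH])([26,WELL(i)[1],62])[0] for i in range(k+1)])
    rr=[c for a,_,c in reds(d) if a>150]
    m=[min([np.linalg.norm(c-q) for c in rr] or [999]) for q in e]; print(np.round(m,1),np.round(rr).tolist())
    if max(m)>12: print("CHECK"); break
cv2.imwrite("pics/w5.png",d["img"])
```

```text
w 28.8 28.3 hit False [ 0.  -0.1 -0.6] t 22.6
[2.5 2.9] [[212.0, 211.0], [279.0, 210.0]]
w 29.0 28.7 hit False [ 0.1 -0.2  1.1] t 29.1
[2.2 2.7 3.1] [[145.0, 211.0], [211.0, 211.0], [279.0, 210.0]]
w 28.7 28.6 hit False [ 0.6 -0.3  1.1] t 35.4
[1.8 2.4 2.8 3.3] [[144.0, 211.0], [211.0, 210.0], [280.0, 210.0], [78.0, 212.0]]
```

View pics/w5.png

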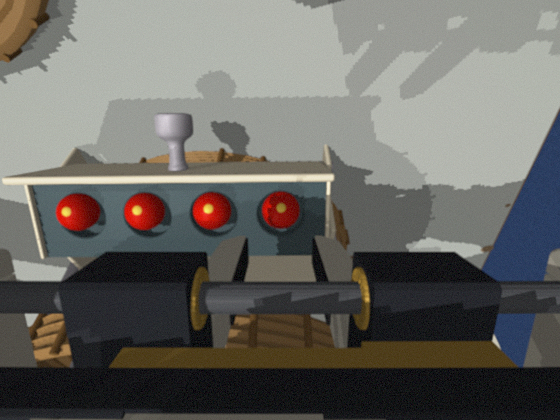

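All four wells are filled, with the balls at (78,212), (144,211), (211,210) and (280,210). Now I'll close the drawer gently.

Run:
```python
from fit import *
LE=.5
robot.move_gripper(.7)
a=pose(KN,TH,LE,14,95); robot.move_ptp(*[list(v) for v in a])
a=pose(KN,TH,LE,14); print("hit",robot.move_linear(list(a[0]),list(a[1]),100,f_stop=10))
robot.move_gripper(0); print("w",robot.current_gripper_width()*93,np.round(robot.current_contact_force(),1))
for th in [.5,.4,.3,.2,.1,.04,.01,-.02,-.05,-.08]:
    a=pose(KN,th,LE,14); st=robot.move_linear(list(a[0]),list(a[1]),30,f_stop=15 if th<.02 else 25)
    F=robot.current_contact_force(); print(th,st,np.round(F,1),np.round(robot.current_tcp_pos()-a[0],1))
    if st or (th<0 and np.linalg.norm(F)>18): break
robot.move_gripper(.7)
c=robot.current_tcp_pos(); o=robot.current_eef_rot(); z=R.from_euler('xyz',o).as_matrix()[:,2]
robot.move_linear(list(c-z*90),list(o),200)
robot.move_ptp([480,180,300],[np.pi,0,YW])
print(robot.current_t())
s=robot.get_image("scene"),robot.get_image("side"); 
print([[c.round(1).tolist() for a_,_,c in reds(d) if a_<300] for d in s])
A=cv2.resize(s[0]["img"][140:240,130:290],None,fx=3.32,fy=3.32,interpolation=cv2.INTER_CUBIC)
B=cv2.resize(s[1]["img"][165:245,255:415],None,fx=3.32,fy=3.32,interpolation=cv2.INTER_CUBIC)
cv2.imwrite("pics/crop6.png",np.vstack([A,B]))
for t in(0,.05): print(t,proj(s[0],T([*p[:3],t])([[-6,120,78],[-6,-120,78],[-41,0,55]])).round(1).tolist(),proj(s[1],T([*p[:3],t])([[-6,120,78],[-6,-120,78],[-41,0,55]])).round(1).tolist())
```

```text
hit False
w 27.017873961966696 [-0.7  0.6  1.7]
0.5 False [ 0.6 -0.2 -3.5] [-0.  -0.1  0.1]
0.4 False [ 1.3 -2.7 -3.1] [-0.1 -0.6  0.5]
0.3 False [ 2.8 -4.9 -4.3] [-0.1 -0.7  0.4]
0.2 False [ 3.4 -4.9 -6.3] [ 0.  -0.4 -0. ]
0.1 False [ 2.9 -4.8 -7. ] [ 0.1 -0.3 -0.1]
0.04 False [ 3.  -3.8 -8.1] [ 0.2 -0.2 -0.3]
0.01 False [ 4.3 -3.6 -7.3] [ 0.3  0.1 -0.4]
-0.02 False [  5.7   0.2 -11.8] [ 0.6  1.4 -1.4]
-0.05 False [  6.9   4.4 -17.1] [ 1.   3.  -2.5]
43.8167
[[[251.4, 166.8], [231.4, 175.4], [210.5, 185.3], [188.9, 193.9]], [[292.6, 180.9], [307.2, 188.2], [322.4, 195.5], [338.0, 203.3]]]
0 [[177.2, 204.8], [272.4, 163.9], [235.1, 200.0]] [[274.7, 175.7], [341.5, 210.3], [295.5, 204.0]]
0.05 [[177.9, 206.1], [273.2, 165.0], [235.8, 201.4]] [[273.6, 176.2], [340.4, 210.9], [294.7, 205.0]]
```

View pics/crop6.png

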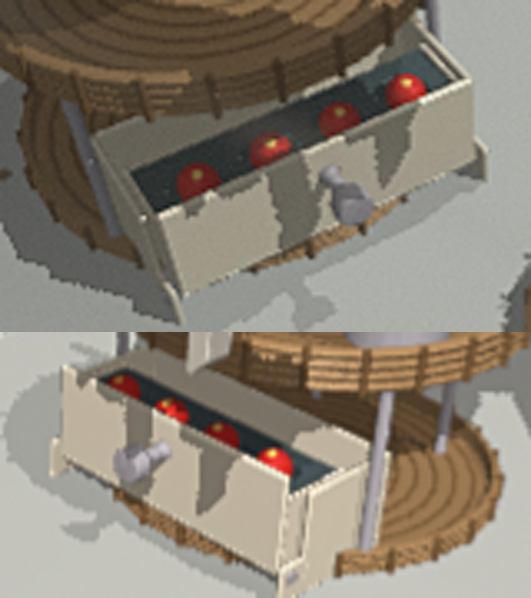

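The balls are evenly seated, at scene pixels (189,194), (211,185), (231,175) and (251,167). The closing push ended at about 1 N·m of torque at the model's zero angle, well above the hinge's 0.22 N·m, so the drawer was against its shut stop. The arm is clear, so I'm handing in.

Run:
```python
from fit import *
robot.sleep(.3); print(np.round(robot.current_contact_force(),2),robot.current_t()); robot.hand_in()
```

```text
[-0.97  0.4   0.61] 44.2167
the job is handed in; nothing more can be done
```

I tipped the drawer out by its knob to the stop, lowered the four red balls one into each well, tipped the drawer shut again, and handed in at 44 s of the 72 s. No verdict was reported.

**Drawer shut:** The closing push met about 1 N·m against the hinge's 0.22 N·m, so it was on the shut stop. The arm position put the angle near 0 rad. My rough reading of the last pictures was 0–0.035 rad, which disagrees slightly but is inside the 0.05 limit.

**Balls:** With the drawer out, each ball was within about 3 pixels of its expected place. After shutting, the pictures showed all four in their wells, but I did not measure their distance from the seats again.

**Other things:** I never reached near the kettle, the caddy or the mugs, but I did not measure their positions at the end. The arm was clear of the scene at the hand-in.

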